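# Post the heel pattern into the pattern box

### The job

Three plywood shoe patterns stand on edge in wooden stands on the bench. Take the heel pattern (the small one with the half-round top) and post it, straight end first, through the slot in the lid of the grey pattern box so that it ends up wholly inside; keep hold of it until about a third of it is down through the slot, then let it drop. Leave the other two patterns standing where they are.

Things in the scene. Friction and masses are not known exactly. Their poses are not given: they have to be found in the camera images.
- heel_mid (a point): Centre of the heel pattern, half-way up: loose plywood board 10 mm thick, 70 wide, 110 tall, about 60 g, straight bottom edge, half-round top (radius 35). x: through its thickness; y: along its width; z: up. Stands on edge in a fixed wooden stand (30 high, 56 across, groove 12 wide, groove floor 8 above the table). Take it from above by its faces, fingertips at most 40 mm below its top.
- slot (a point): Centre of the slot at the lid's top, 150 mm above the table, in a fixed grey metal box (170 x 170 x 150; lid 6 thick, inside depth 138; clear far side). Slot 20 mm wide along x, 90 long along y, z up. A flared 45 degree steel lip rises 14 mm above the lid to a mouth of 48 x 118, too small for most fingers. A board let go in the slot slides down freely and lands wholly inside.
- sole_mid (a point): Centre of the sole pattern, half-way up, to be left alone: loose plywood board 10 mm thick, 168 mm tall, 50 to 60 mm wide below with a wider round top (76 mm). Axes and stand as for the heel pattern.
- square_mid (a point): Centre of the square-cornered pattern, half-way up, to be left alone: loose plywood board 10 mm thick, 90 mm wide, 100 mm tall, straight top. Axes and stand as for the heel pattern.
Not all that is in view belongs to the job. What is shaped like the part that bears heel_mid but black or pink is not meant.

How it is judged (in metres and radians):
On the way:
1. the heel pattern, still held, is upright with its lower end at least 27 mm down through the slot (z of heel_mid in the frame of slot between -0.05 and 0.028 m and x of heel_mid in the frame of slot between -0.02 and 0.02 m and y of heel_mid in the frame of slot between -0.02 and 0.02 m and angle between heel_mid's own z axis and vertical below 0.35 rad and distance between the grasp point and heel_mid below 0.065 m), for 0.1 s.
At the end, for the whole second after the job is handed in: The heel pattern lies or stands wholly inside the pattern box: its centre is more than 70 mm below the top of the lid and between the box's walls (within 80 mm of the slot's centre along x and along y) (z of heel_mid in the frame of slot between -0.15 and -0.07 m and x of heel_mid in the frame of slot between -0.08 and 0.08 m and y of heel_mid in the frame of slot between -0.08 and 0.08 m); the robot touches nothing.
It fails at once if the sole pattern is moved by more than 30 mm or tipped by more than 20 degrees (distance of sole_mid from where it was at the start of the episode above 0.03 m or angle between sole_mid's own z axis and vertical above 0.35 rad).
It fails at once if the square-cornered pattern is moved by more than 30 mm or tipped by more than 20 degrees (distance of square_mid from where it was at the start of the episode above 0.03 m or angle between square_mid's own z axis and vertical above 0.35 rad).
It also fails if it takes over 37 s, if anything falls off the work surface, if the arm or the gripper's body presses on something with over 40 N, if the wrist force passes 120 N, or if a joint passes its speed limit or range.

### The arm

A 6-joint arm with a two-finger parallel gripper is mounted at the origin on the work surface. World frame = base frame: x ahead of the robot, y to its left, z up, the work surface at z = 0. Lengths are in mm, angles in rad, forces in N, time in s.
With the tool pointing down it reaches from about 300 to 775 mm from the base axis. Payload 14.6 kg.
Tool frame: the origin (TCP) lies on the centre line of the jaws, within the pads' length; the fingertips stand 19 mm ahead of it and the grasp point (between the pads) is the TCP (bot.tip_reach is the distance from the TCP to the fingertips, in mm); y points along the fingers, x is the direction in which the jaws open and shut, and the axes are right-handed (so a half turn about y gives the same grasp; the last joint's range is limited). The gripper opens to 85 mm and grips with 20 to 120 N. Pads are 22 mm wide; open, the fingers measure 114 mm over their backs; the gripper's body (76 mm by 85 mm) begins 54 mm behind the grasp point. The pads swing forward as they close: fully open they stand 13 mm farther back than shut.
Start: joints at [-1.17, 0.3, 1.521, -0, 1.321, -0.067], TCP at [248, -490.903, 250.281] pointing down, gripper open.
Joint ranges: [-3.03, 3.03], [-0.79, 2.21], [0.23, 2.52], [-1.04, 4.18], [0, 3.07], [-2.55, 2.55]. Speed limits (rad/s): [2.22, 2.22, 2.57, 3.14, 3.14, 3.14].

### API

Orientations are given as a unit quaternion [w, x, y, z].
In Python, from rig import bot gives the robot as it stands. Calls block until the motion is done:
- bot.move_to(position, orientation): joint-space move of the TCP to a pose.
- bot.servo_line(position, attitude=None, speed=150, until_force=None): straight line of the TCP; attitude=None keeps the orientation; speed is the mean speed in mm/s. With until_force (N) it stops when the force on the tool has changed by that much, and returns True; else False.
- bot.move_joints(angles): joint-space move.
- bot.move_gripper(opening, grip_force=None): finger opening in mm; grip_force is the grip in N (None keeps the last); returns when the fingers have stopped.
- bot.dwell(seconds).
- bot.ik(position, orientation): joint angles nearest the present ones, or None.
- bot.read_state(): the state.
- bot.read_camera(name): name is "scene" or "top" or "wrist"; returns a dict with "image" (420x560x3 uint8, blue, green, red), "depth" (420x560 float32, mm along the optical axis (not along the pixel's ray), 0 where there is no reading), "fovy" (degrees; the focal length in pixels is half the picture's height over the tangent of half this angle, whatever the lens; pixels are square), "cx", "cy" (the principal point, pixels), "eye" and "attitude" of the camera in the world; the wrist camera has in their place "mount" (4x4, takes a point from camera to tool coordinates, whose origin is the TCP and whose axes are the tool frame's). Camera axes: x right, y down, z forward; pixel columns grow to the right and rows downward; lengths in mm; the calibration is good to about 2 mm. A picture is of the moment at which its call begins: read the wrist's pose just before it.
A pose or a line that the arm cannot do raises bot.MotionError and nothing moves.
- bot.finish_job(): hands the job in, once; it reports no verdict.
The state is a dict: "clock": time; "joint_positions": joint angles; "qvel": joint speeds; "effort": joint torques, N m; "ee_pos": TCP position; "tool_rot": TCP orientation; "ft_force": force on the tool from outside, world axes, zero at the start; "moment": the same for the moment, N m; "grip_width": finger opening in mm.
Only numpy, scipy, OpenCV 4.12 (cv2) and the standard library are available. Lean on these libraries where they do the work, as an engineer would, in place of code of your own. Each camera call takes 0.05 s, during which the arm holds its last target. There are 200 camera calls.

## Working session

There is one attempt and no reset: what is moved stays moved. The work goes in short steps, each a Python script; the robot and the scene stay as the last script left them, time stands still between calls to the robot, and variables do not carry over. Pictures are saved under pics/ and viewed, about 8 in all and at most 12, crops included, and the job is handed in when it is done.

```bash
ls; mkdir -p pics; cat > h.py <<'E'
import numpy as np, cv2
from scipy.spatial.transform import Rotation as R
from rig import bot
def q2m(q): return R.from_quat([q[1],q[2],q[3],q[0]]).as_matrix()
def cam(name):
    s=bot.read_state(); c=bot.read_camera(name)
    h,w=c["depth"].shape; f=h/2/np.tan(np.radians(c["fovy"])/2)
    if name=="wrist":
        T=np.array(c["mount"]); Rt=q2m(s["tool_rot"]); Rc=Rt@T[:3,:3]; e=Rt@T[:3,3]+s["ee_pos"]
    else:
        a=np.array(c["attitude"]); Rc=a if a.shape==(3,3) else q2m(a); e=np.array(c["eye"])
    v,u=np.mgrid[:h,:w]; d=c["depth"]
    P=np.stack([(u-c["cx"])/f*d,(v-c["cy"])/f*d,d],-1)@Rc.T+e
    P[d==0]=np.nan
    return c["image"],P
E
python3 - <<'E'
from h import *
for n in("scene","top"):
    i,P=cam(n); cv2.imwrite(f"pics/{n}0.png",i); np.save(f"pics/{n}0.npy",P); cv2.imwrite(f"pics/x.png",i)
    print(n,P[210,280])
s=bot.read_state(); print(s["clock"],s["tool_rot"],s["grip_width"])
a=cv2.imread("pics/scene0.png");b=cv2.imread("pics/top0.png")
E
```

```text
pics
scene [398.0928683   26.70762967  -0.71555443]
top [451.17302916  56.96520319  31.67989878]
0.1 [ 0.60248781 -0.60205654  0.37081406 -0.37018009] 85.44189630469987
```

View pics/scene0.png

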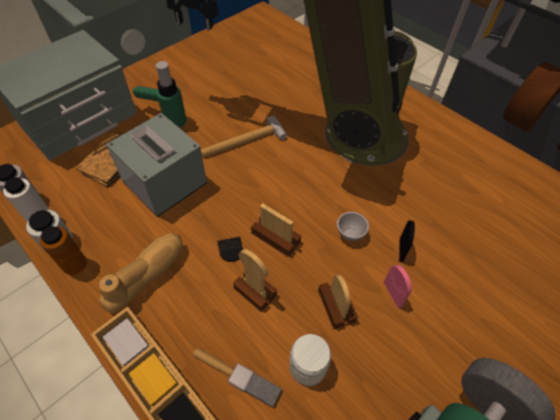

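View pics/top0.png

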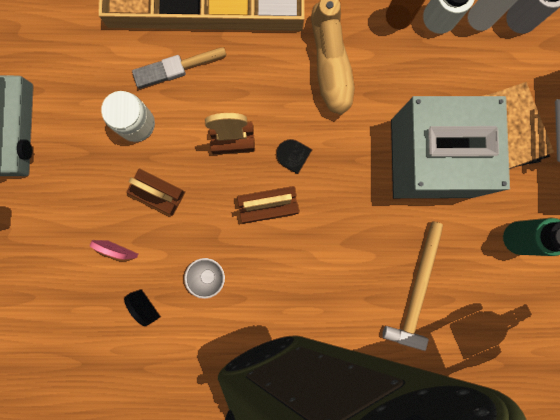

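The top view shows the box slot at (462,142), square pattern at (267,203), sole at (228,125) and probably the heel at (155,188). The black and pink lookalikes are at (142,308) and (113,250). I'll measure these next.

```bash
python3 - <<'E'
from h import *
T=np.load("pics/top0.npy");S=np.load("pics/scene0.npy")
def st(n,P,b,lo,hi):
    u0,u1,v0,v1=b; q=P[v0:v1,u0:u1].reshape(-1,3); q=q[(q[:,2]>lo)&(q[:,2]<hi)]
    if len(q)<5: print(n,len(q));return
    (c,sz,a)=cv2.minAreaRect(q[:,:2].astype(np.float32))
    w=np.linalg.eigh(np.cov(q[:,:2].T))[1][:,1]
    print(n,len(q),"mean",q.mean(0).round(1),"zmax",q[:,2].max().round(1),"rect",np.round(c,1),np.round(sz,1),"dir deg",np.degrees(np.arctan2(w[1],w[0])).round(1))
for n,b in dict(heel=(120,190,160,220),sole=(190,262,100,160),square=(228,305,180,226)).items():
    st(n,T,b,50,300); st(n+" stand",T,b,20,38)
for n,b in dict(heel=(315,360,268,330),sole=(230,280,240,310),square=(248,305,200,255)).items():
    st("S "+n,S,b,50,300); st("S "+n+" stand",S,b,20,38)
st("lid",T,(385,515,90,205),142,156); st("lip",T,(415,505,115,168),158,175); st("lip top",T,(415,505,115,168),162,175)
st("S lip",S,(120,190,115,170),158,175)
print(T[142,462],T[120,462],T[210,40],T[210,540],T[100,280])
E
```

```text
heel 241 mean [484.2 304.6 104. ] zmax 122.4 rect [487.6 312. ] [67.6 10. ] dir deg 63.5
heel stand 1087 mean [487.2 311.6  32.6] zmax 37.6 rect [488.2 313.6] [101.3  55.4] dir deg 63.9
sole 806 mean [599.8 157.1 133.7] zmax 179.5 rect [602.7 158.2] [11.2 74.3] dir deg 95.4
sole stand 700 mean [592.6 154.   31.9] zmax 37.9 rect [602.3 158. ] [55.2 89.9] dir deg 102.2
square 386 mean [462.1  81.5  99.3] zmax 112.2 rect [463.7  81.7] [10.3 89.7] dir deg 100.6
square stand 1143 mean [461.4  81.7  32.3] zmax 37.9 rect [463.7  81.8] [ 56.5 119.9] dir deg 100.5
S heel 413 mean [495.9 315.3  90.4] zmax 120.4 rect [491.8 312.2] [70.9 11.8] dir deg 66.0
S heel stand 660 mean [504.4 317.3  30.3] zmax 38.0 rect [491.6 311.8] [100.5  56.8] dir deg 80.2
S sole 684 mean [608.8 160.8 127.3] zmax 177.3 rect [605.9 157.4] [12.3 74.5] dir deg 97.0
S sole stand 641 mean [604.7 161.8  30.3] zmax 37.8 rect [555.8 146.7] [167.3  94.2] dir deg -152.2
S square 576 mean [474.2  85.8  89.2] zmax 177.3 rect [538.1  97. ] [161.4  90.2] dir deg 57.0
S square stand 604 mean [477.1  91.4  30.2] zmax 37.9 rect [467.6  80.3] [ 57.3 120.9] dir deg 109.8
lid 7345 mean [ 565.8 -262.9  150.6] zmax 156.0 rect [ 568.  -265.9] [171.2 173. ] dir deg -176.7
lip 939 mean [ 568.4 -267.2  162.1] zmax 167.6 rect [ 567.5 -265.5] [ 53.3 124.6] dir deg 90.5
lip top 523 mean [ 567.2 -263.3  163.7] zmax 167.6 rect [ 567.2 -265.3] [ 52.8 124.1] dir deg 90.7
S lip 323 mean [ 569.2 -269.4  161.5] zmax 166.9 rect [ 569.6 -266.8] [ 54.2 126. ] dir deg 91.5
[ 602.39474188 -330.65792305    5.38828602] [ 607.70551422 -268.28235154  150.85598185] [4.48990431e+02 5.57814208e+02 2.43736347e-01] [ 4.58797526e+02 -4.97129753e+02  4.05530715e-01] [6.90195155e+02 5.83601202e+01 4.04730816e-01]
```

```bash
cat >> h.py <<'E'
def ori(yaw):
    a=np.radians(yaw); c,s=np.cos(a),np.sin(a)
    q=R.from_matrix(np.array([[c,0,-s],[s,0,c],[0,-1,0]])).as_quat(); return [q[3],q[0],q[1],q[2]]
E
python3 - <<'E'
from h import *
print(bot.tip_reach)
for n,p,y in (("heel",[489,312,101],-26),("heelup",[489,312,300],-26),("slot",[567,-266,207],0),("slotup",[567,-266,300],0)):
    for k in (0,180):
        j=bot.ik(p,ori(y+k)); print(n,k,None if j is None else np.round(j,2))
bot.move_to([480,300,330],ori(-26))
i,P=cam("wrist"); cv2.imwrite("pics/w1.png",i); np.save("pics/w1.npy",P); print(bot.read_state()["clock"],bot.read_state()["joint_positions"],bot.tip_reach)
E
```

```text
19.0
heel 0 [ 0.5   0.53  1.57 -0.    1.04  0.96]
heel 180 [ 0.5   0.53  1.57 -0.    1.04 -2.18]
heelup 0 [ 0.5   0.34  1.36 -0.    1.45  0.96]
heelup 180 [ 0.5   0.34  1.36 -0.    1.45 -2.18]
slot 0 [-0.5   0.5   1.34 -0.    1.3  -0.5 ]
slot 180 None
slotup 0 [-0.5   0.45  1.21 -0.    1.49 -0.5 ]
slotup 180 None
3.0583 [ 4.92820806e-01  2.89989720e-01  1.35049117e+00 -5.13637687e-05
  1.50124443e+00  9.47548093e-01] 19.0
```

View pics/w1.png

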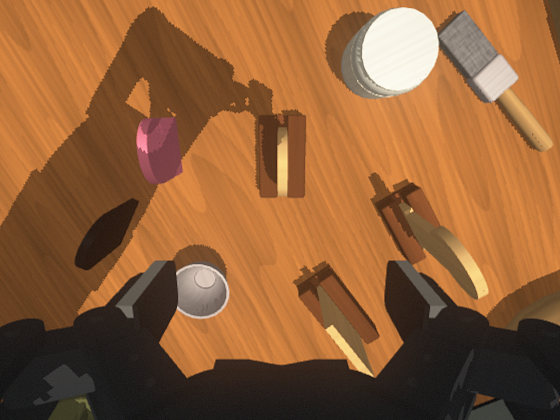

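The wrist view shows the heel pattern upright in its stand at (284,160), with its long axis almost vertical in the image. The jaw axis is therefore about right.

```bash
python3 - <<'E'
from h import *
P=np.load("pics/w1.npy")
q=P[105:205,250:315].reshape(-1,3)
for n,lo,hi in (("board",50,140),("upper",100,140),("stand",22,38)):
    a=q[(q[:,2]>lo)&(q[:,2]<hi)]
    c,sz,an=cv2.minAreaRect(a[:,:2].astype(np.float32)); w=np.linalg.eigh(np.cov(a[:,:2].T))[1][:,1]
    print(n,len(a),a.mean(0).round(1),a[:,2].max(),np.round(c,1),np.round(sz,1),an, np.degrees(np.arctan2(w[1],w[0])))
E
```

```text
board 694 [490.6 317.3 110.5] 119.89884491418997 [489.2 314. ] [67.6 10. ] 63.861873626708984 63.75627336745077
upper 616 [489.6 315.2 113.3] 119.89884491418997 [488.8 313.1] [61.4  9.9] 63.80055236816406 63.74017721312429
stand 2931 [489.4 314.7  32.2] 35.341768104411074 [488.5 313. ] [98.1 56.1] 63.98868942260742 63.6078212996584
```

```bash
python3 - <<'E'
from h import *
o=ori(-26.2)
bot.move_gripper(50,40)
bot.move_to([488.8,313,200],o)
print(bot.servo_line([488.8,313,101],speed=120,until_force=10), bot.read_state()["ee_pos"])
bot.move_gripper(0,40); s=bot.read_state(); print(s["grip_width"],s["ft_force"],s["clock"])
bot.servo_line([488.8,313,310],speed=150)
i,P=cam("wrist"); cv2.imwrite("pics/w2.png",i); s=bot.read_state(); print(s["grip_width"],s["ft_force"],s["clock"],s["ee_pos"])
E
```

```text
False [489.19739122 313.22283001 101.96775963]
9.297142022375139 [-0.3336525   0.09960281  5.00399271] 5.4917
9.291985450233229 [ 0.40608843  0.55761176 -0.03309472] 7.0833 [488.6500779  312.94240272 309.14850255]
```

View pics/w2.png

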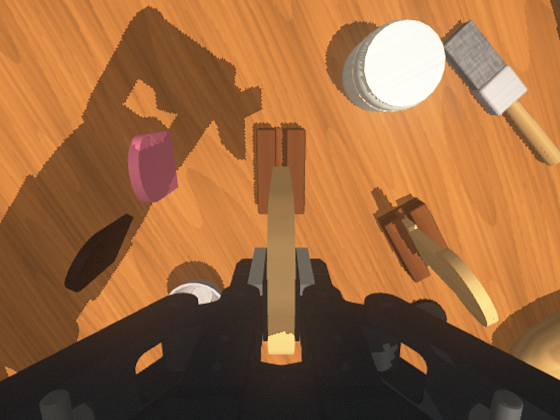

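The board is held: width 9.3 mm, centred between the pads and hanging clear of its stand. Next I'll move near the box and look at the slot from close up.

```bash
python3 - <<'E'
from h import *
bot.move_to([567,-340,310],ori(0))
i,P=cam("wrist"); cv2.imwrite("pics/w3.png",i); np.save("pics/w3.npy",P)
s=bot.read_state(); print(s["clock"],s["grip_width"],s["ee_pos"])
q=P.reshape(-1,3); near=(abs(q[:,0]-568)<40)&(abs(q[:,1]+266)<75)
for n,lo,hi in (("lip",156,172),("lip top",161,172),("bottom",-20,60)):
    a=q[near&(q[:,2]>lo)&(q[:,2]<hi)]
    if len(a)<9: print(n,len(a)); continue
    print(n,len(a),a.mean(0).round(1),cv2.minAreaRect(a[:,:2].astype(np.float32)))
E
```

```text
9.475 9.474064310785897 [ 567.39853442 -339.23943042  310.12862882]
lip 6381 [ 567.7 -258.7  161.1] ((567.7328491210938, -266.5973815917969), (54.12797927856445, 124.49977111816406), 0.7934077978134155)
lip top 3615 [ 567.7 -258.5  163. ] ((567.7200927734375, -266.4841003417969), (54.01076889038086, 124.0721435546875), 0.8130437135696411)
bottom 2939 [ 567.6 -260.8    6.3] ((567.5057373046875, -263.1970520019531), (29.57303810119629, 133.12696838378906), 0.8011734485626221)
```

View pics/w3.png

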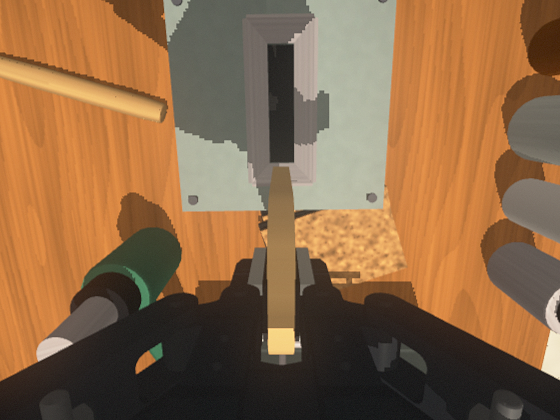

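The slot is at (567.7, -266.5), yaw 0.8°, and all three cameras agree. The board hangs straight below the gripper, so I'll insert it.

```bash
python3 - <<'E'
from h import *
x,y=567.7,-266.5; o=ori(0.8)
bot.servo_line([x,y,310],o,speed=100)
print(bot.servo_line([x,y,207],o,speed=80,until_force=12))
bot.dwell(0.3)
s=bot.read_state(); print(s["clock"],s["grip_width"],s["ee_pos"],s["ft_force"])
i,P=cam("scene"); cv2.imwrite("pics/s4.png",cv2.resize(i[70:230,60:260],None,fx=3,fy=3))
E
```

```text
False
12.0917 9.534843883613473 [ 567.71517527 -266.51749654  207.14340464] [ 0.36812209 -1.23514629 -1.27661175]
```

View pics/s4.png

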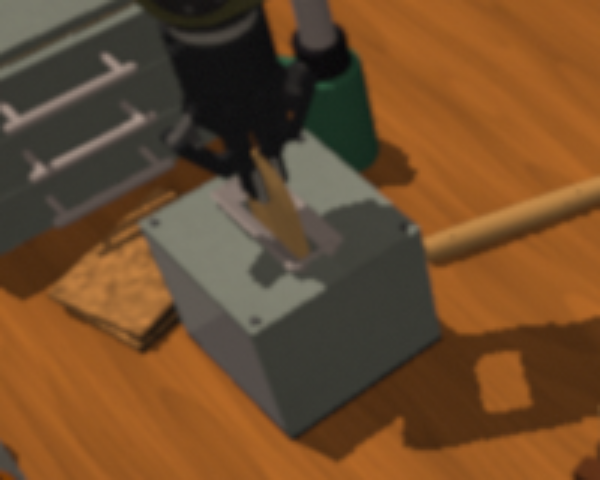

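The board is down in the slot, with no contact force. It looks slanted in this view, so I'll check its tilt and position from the depth before releasing.

```bash
python3 - <<'E'
from h import *
P=np.load("pics/w3.npy"); q=P[165:360,255:310].reshape(-1,3)
q=q[(q[:,2]>190)&(abs(q[:,0]-567)<9)]
for z in range(200,340,12):
    a=q[(q[:,2]>=z)&(q[:,2]<z+12)]
    if len(a): print(z,len(a),a.mean(0).round(1),"y",a[:,1].min().round(1),a[:,1].max().round(1))
i,P=cam("wrist"); cv2.imwrite("pics/w5.png",i)
q=P[:,240:325].reshape(-1,3); q=q[(q[:,2]>167)&(abs(q[:,0]-567)<9)]
print("now")
for z in range(166,250,8):
    a=q[(q[:,2]>=z)&(q[:,2]<z+8)]
    if len(a): print(z,len(a),a.mean(0).round(1),"y",a[:,1].min().round(1),a[:,1].max().round(1))
E
```

```text
212 32 [ 567.8 -304.8  220. ] y -305.0 -304.7
224 51 [ 567.5 -304.8  230. ] y -305.0 -304.6
236 65 [ 567.9 -304.9  242.1] y -305.1 -304.5
248 80 [ 567.6 -304.8  254.6] y -305.0 -304.5
260 87 [ 567.9 -304.8  266.6] y -305.1 -304.4
272 109 [ 567.7 -304.8  278.2] y -305.1 -304.6
284 181 [ 567.7 -306.4  291. ] y -328.6 -304.6
296 604 [ 567.1 -313.4  302.9] y -328.9 -305.0
308 1382 [ 567.5 -320.2  315. ] y -365.9 -307.9
320 3712 [ 567.9 -336.   325.5] y -360.7 -317.2
332 733 [ 568.  -337.5  338.1] y -351.1 -326.0
now
166 63 [ 567.4 -232.1  170.5] y -232.4 -231.9
174 78 [ 567.8 -232.1  178.1] y -232.4 -231.9
182 98 [ 567.5 -232.1  186.3] y -232.5 -231.7
190 264 [ 566.9 -239.6  194.7] y -256.2 -231.9
198 479 [ 567.1 -240.8  202.3] y -256.2 -233.1
206 811 [ 567.4 -244.7  210.3] y -293.1 -236.0
214 1898 [ 567.8 -257.8  218.7] y -291.7 -240.9
222 2393 [ 568.  -265.2  224.1] y -279.9 -252.2
230 692 [ 566.8 -264.   234.6] y -279.2 -253.8
238 323 [ 564.7 -256.9  241.7] y -275.6 -253.4
246 206 [ 567.8 -256.5  250.5] y -264.4 -249.9
```

View pics/w5.png

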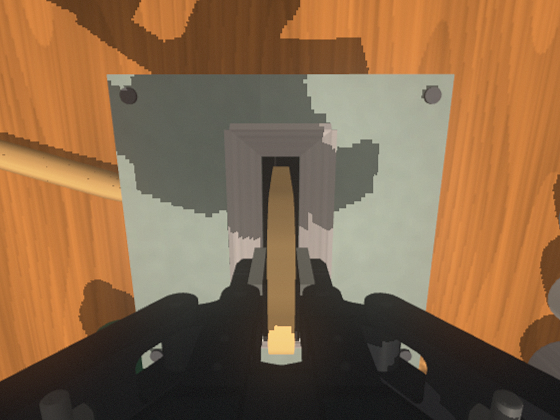

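The board is exactly vertical (edge constant at y = -232, centre about -267) and its centre is at z ≈ 171. It sits cleanly in the slot at (281,170), so I'll release it.

```bash
python3 - <<'E'
from h import *
bot.move_gripper(45); bot.dwell(0.6)
bot.servo_line([567.7,-266.5,330],speed=150)
i,P=cam("wrist"); s=bot.read_state(); print(s["clock"],s["ft_force"])
q=P.reshape(-1,3); a=q[(abs(q[:,0]-567.7)<30)&(abs(q[:,1]+266)<55)]
print(np.histogram(a[:,2],bins=[-5,5,12,20,60,100,118,125,140,170,200,240]))
b=a[(a[:,2]>60)&(a[:,2]<140)]; print(len(b), b.mean(0) if len(b) else "")
j,_=cam("scene"); cv2.imwrite("pics/s6.png",np.hstack([cv2.resize(i[:300,130:430],(400,400)),cv2.resize(j[100:350,90:400],(400,400))]))
E
```

```text
14.2417 [ 0.33419282  0.86259965 -0.8359195 ]
(array([  33,  810,    5,   21,  103,  560,    1,    0, 6227,    0,    0]), array([ -5,   5,  12,  20,  60, 100, 118, 125, 140, 170, 200, 240]))
664 [ 569.10410517 -261.58181817  108.3581661 ]
```

View pics/s6.png

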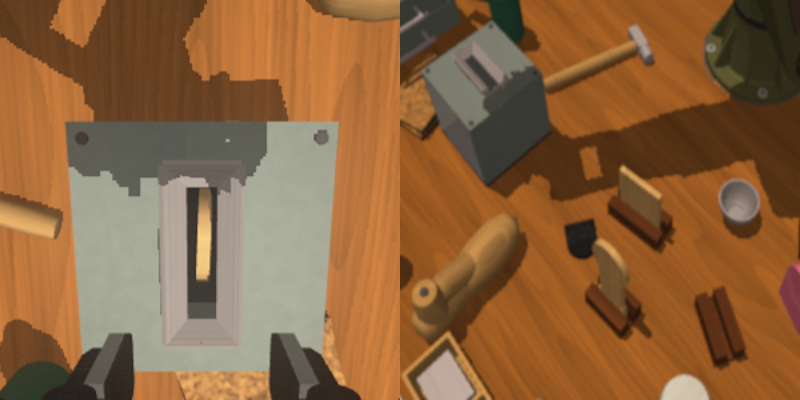

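The heel pattern stands inside the box, its top at about 116 mm, under the lid. Its stand is empty, and the sole and square patterns are still standing.

```bash
python3 -c "
from rig import bot
bot.finish_job(); print(bot.read_state()['clock'])"
```

```text
the job is handed in; nothing more can be done
the job is handed in; nothing more can be done
```

The heel pattern is inside the pattern box, and I handed the job in shortly after 14.2 s on the robot's clock, against the 37 s limit. The hand-in gives no verdict, so what follows rests on my own checks.

- **Grasp:** I took the heel pattern by its faces from above, with the fingertips about 36 mm below its top, and carried it clear over the other patterns.
- **Held in the slot:** I lowered it to about a third of its height through the slot. It was vertical and centred to within about 1 mm, with its centre about 21 mm above the lid. I held it there for more than 0.3 s, and the tool force stayed under 2 N.
- **After the drop:** The wrist depth showed its top about 116 mm above the table, well under the lid. That puts its centre about 90 mm below the lid top.
- **Other patterns:** In the last picture the sole and square patterns were still standing in their stands. I checked this by eye and did not measure them again.
- **Robot at hand-in:** The gripper was open and about 150 mm above the lip, touching nothing.

None of my checks failed. One scene view made the board look slanted in the slot, but the depth measurement showed it was vertical.

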